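Take the ruler out from under the organiser's deck

ROBOT

A 6-joint arm with a two-finger parallel gripper is mounted at the origin on the work surface; the furniture and walls round the work are solid. World frame = base frame: x ahead of the robot, y to its left, z up, the work surface at z = 0. Lengths are in m, angles in rad, forces in N, time in s.
With the tool pointing down it reaches from about 0.275 to 0.875 m from the base axis. Payload 12.5 kg.
Tool frame: the origin (TCP) lies on the centre line of the jaws, within the pads' length; the fingertips stand 19 mm ahead of it and the grasp point (between the pads) is the TCP; z points along the fingers, y is the line along which they close (so a half turn about z gives the same grasp; the last joint's range is limited). The gripper opens to 85 mm and grips with 20 to 120 N. Pads are 22 mm wide; open, the fingers measure 114 mm over their backs; the gripper's body (76 mm by 85 mm) begins 54 mm behind the grasp point. The pads swing forward as they close: fully open they stand 13 mm farther back than shut.
Start: joints at [-1.22, 0.351, 1.652, -0, 1.139, -0.085], TCP at [0.232, -0.499, 0.25] pointing down, gripper open.
Joint ranges: [-2.75, 2.75], [-0.79, 2.1], [0.01, 2.65], [-1.57, 4.71], [0.07, 3.14], [-2.87, 2.87]. Speed limits (rad/s): [2.22, 2.22, 2.79, 3.14, 3.14, 3.14].

INTERFACE

Orientations are given as a unit quaternion [x, y, z, w].
In Python, from station import sensors, vision, workorder gives the robot as it stands.
- The arm moves only by the shell command python3 -m crank 'ROWS' [FORCE]. ROWS is JSON, a list of rows, each an object of numbers: "gripper": the gripper's target within -1 to 1 (fully open at 1, half-way at 0, shut at -1); "tx", "ty", "tz": the shift along the tool's x, y, z in m; "ax", "ay", "az": the turn, a rotation vector about the tool's x, y, z in rad. In form: [{"gripper": .., "tx": .., "ty": .., "tz": .., "ax": .., "ay": .., "az": ..}, ...]. A call has exactly 10 rows; each row is the pose to reach, as a shift and turn from the pose commanded when the call began, along the tool's axes at that moment; what a row does not reach only later rows make up. A row lasts 1/8 s, in which the tool goes at most 62.5 mm and 10.7 degrees, less where a joint would pass 70% of its speed; a pose out of reach is approached as far as the arm can. A call with a gripper value outside its range is refused whole. The fingers move at their own pace and stop on an object; FORCE is the grip in N (left out, the last holds). Time passes only in rows, so rows that repeat a pose let the fingers close, or fill a call up. It gives the time, the measured TCP pose, the force, the opening and the grip force at its end, in the units of the state.
- sensors.state(): the state, without advancing time (a new reading comes with each control period).
- vision.get_image(name): name is "scene" or "top"; returns a dict with "image" (400x640x3 uint8, red, green, blue), "fx", "fy", "cx", "cy" (pixels), "k1" (the pictures are not rectified: a ray, as slopes to the right and down, at radius r is drawn at 1 + k1 r^2 times it, then the intrinsics apply), "T" (4x4, takes a point from camera to world coordinates). Camera axes: x right, y down, z forward; pixel columns grow to the right and rows downward; lengths in m; the calibration is good to about 2 mm. A picture is of the moment at which its call begins. There is no depth.
- workorder.finish_job(): hands the job in; it is judged then, once.
The state is a dict: "time": time; "q": joint angles; "qd": joint speeds; "tau": joint torques, N m; "tcp_pos": TCP position; "tool_rot": TCP orientation; "ft_force": force on the tool from outside, world axes, zero at the start; "moment": the same for the moment, N m; "grip_width": opening from 0.0 (shut) to 1.0 (fully open); "gripper_force": force on a finger pad.
Only numpy, scipy, OpenCV 4.12 (cv2) and the standard library are available. Lean on these libraries where they do the work, as an engineer would, in place of code of your own. Each camera call takes 0.05 s, during which the arm holds its last target. There are 200 camera calls.

TASK

Take the orange-railed ruler out of the desk organiser: it is longer than the opening in the top, so raise its open end, draw it out on a slant from under the deck, and do not force it hard against the deck. Finish while still holding the ruler in the gripper, still and level, with all of it a good hand's breadth (some 8 cm) above the organiser's top; do not put it down. Leave the eraser in the organiser, the sticky pad on the deck and the stamp on the desk where they are.

Things in the scene. Friction and masses are not known exactly. Their poses are not given: they have to be found in the camera images.
- organiser: Plywood desk organiser, fixed to the desk: open box 262 (x) x 152 (y) mm outside, walls 6 mm, floor 4 mm thick, inside 250 x 140 mm. Origin at the centre of its underside, on the desk; z up. Its -x half (from x = -131 mm to x = 0 in its frame) is covered by the deck. The opening is the uncovered half of the top, x = 0 to +125 mm, y = -70 to +70 mm; round it the side walls and the +x end wall are 52 mm high.
- deck: The fixed plywood deck over the organiser's -x half, 131 x 152 x 6 mm, underside 58 mm and top 64 mm above the desk. Origin at the middle of its free (+x) edge, on the underside; same axes as the organiser.
- ruler: Loose aluminium safety ruler 220 mm long (its x), about 0.09 kg: a flat strip 30 mm wide and 4 mm thick with an upright orange grip rail 12 mm wide (its y) along the whole middle, from 4 to 20 mm above the underside. Origin at the centre of the underside. It lies flat on the organiser's floor roughly along the organiser's x axis, about half of it under the deck; its +x end is in the opening.
- ruler_centre (a point): Centre of the ruler, half-way up (10 mm above its underside); the ruler's axes.
- ruler_deck_end (a point): Middle of the ruler's -x end, 110 mm from the centre, the one under the deck, at the strip's top face (4 mm above the underside).
- ruler_open_end (a point): Middle of the ruler's +x end, 110 mm from the centre, the one in the opening, at the strip's top face (4 mm above the underside).
- eraser: Loose eraser 48 x 23 x 13 mm lying on the organiser's floor in the corner of the opening at its +x end and +y side. Origin at the centre of its underside. Stays inside.
- sticky_pad: Loose yellow sticky pad 76 x 76 x 18 mm lying on the deck, about 83 mm behind (-x of) its free edge. Origin at the centre of its underside. Stays there.
- stamp: Loose hand stamp, wooden with a dark red knob, 24 x 58 x 59 mm, on the desk beyond the organiser to the left. Origin at the centre of its underside. Stays there.

How it is judged:
On the way:
1. the ruler's open end is raised above the organiser's end wall while its other end is still below the deck (z of ruler_open_end in the frame of organiser above 0.058 m and z of ruler_deck_end in the frame of organiser below 0.052 m and x of ruler_deck_end in the frame of organiser below 0 m), for 0.1 s.
At the end, for the whole second after the job is handed in: The fingers hold the ruler still, level within 15 degrees, both ends at least 50 mm above the deck's top (114 mm above the desk), touching neither organiser nor deck; the eraser is inside the organiser; sticky pad and stamp are within 30 mm of where they stood (height (world z) of each of ruler_deck_end, ruler_open_end above 0.114 m and angle between ruler's own z axis and vertical below 0.26 rad and contact force between the fingers and ruler above 1 N and contact force between ruler and organiser below 0.1 N and linear speed of ruler below 0.03 m/s and angular speed of ruler below 0.2 rad/s and z of eraser in the frame of organiser below 0.03 m and x of eraser in the frame of organiser between -0.125 and 0.125 m and y of eraser in the frame of organiser between -0.07 and 0.07 m and distance of each of sticky_pad, stamp from where it was at the start of the episode below 0.03 m); the arm keeps its last pose, push and grip.
It fails at once if the ruler was forced against the deck with more than 15 N (contact force between ruler and deck above 15 N).
It fails at once if the sticky pad was pushed away (distance of sticky_pad from where it was at the start of the episode above 0.03 m).
It fails at once if the stamp was pushed away or knocked over (distance of stamp from where it was at the start of the episode above 0.03 m or angle between stamp's own z axis and vertical above 0.5 rad).
It also fails if it takes over 35 s, if anything falls off the work surface, if the arm or the gripper's body presses on something with over 40 N, if the wrist force passes 120 N, or if a joint passes its speed limit or range.

## Working session

There is one attempt and no reset: what is moved stays moved. The work goes in short steps, Python scripts to look and compute and a shell command to move; the robot and the scene stay as the last step left them, time stands still between calls to the robot, and variables do not carry over. Pictures are saved under pics/ and viewed, at most 10 in all, crops included, and the job is handed in when it is done.

```bash
mkdir -p pics; ls; python3 - <<'E'
from station import sensors, vision
import cv2,numpy as np
s=sensors.state();print({k:np.round(v,3).tolist() for k,v in s.items()})
for n in("scene","top"):
    d=vision.get_image(n);cv2.imwrite(f"pics/{n}0.png",d["image"][:,:,::-1])
    print(n,d["fx"],d["fy"],d["cx"],d["cy"],d["k1"],np.round(d["T"],3).tolist())
E
```

```text
pics
{'time': 0.0, 'q': [-1.22, 0.351, 1.652, 0.0, 1.139, -0.085], 'qd': [-0.0, -0.002, -0.001, 0.001, 0.001, 0.0], 'tau': [0.001, -50.611, -29.141, -0.0, 0.005, -0.0], 'tcp_pos': [0.232, -0.498, 0.25], 'tool_rot': [0.976, 0.216, -0.0, -0.001], 'ft_force': [0.119, -0.283, -0.157], 'moment': [-0.022, 0.031, -0.0], 'gripper_force': 0.0, 'grip_width': 0.999}
scene 429.2294122847122 429.2294122847122 326.3053339470253 208.75511631336252 0.03992671691994651 [[0.964, -0.118, 0.236, 0.288], [-0.263, -0.366, 0.893, -0.778], [-0.019, -0.923, -0.384, 0.411], [0.0, 0.0, 0.0, 1.0]]
top 409.2010857708526 409.2010857708526 312.8332351469538 201.04928374117193 -0.09540813266465882 [[0.014, -0.991, 0.137, 0.383], [-1.0, -0.011, 0.026, -0.042], [-0.024, -0.137, -0.99, 0.995], [0.0, 0.0, 0.0, 1.0]]
```

View pics/scene0.png

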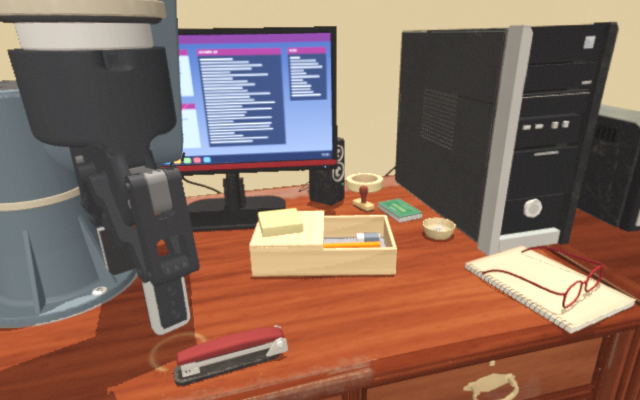

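View pics/top0.png

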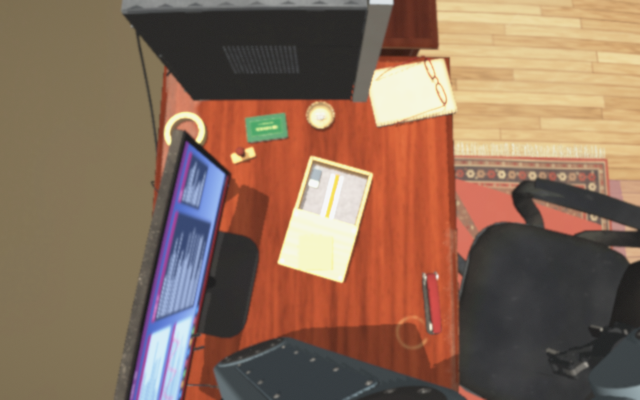

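The scene view shows the organiser around (323,245) with the pad at (282,222), the orange rail near (352,245) and the stamp at (364,200). In the top view the opening is around (335,190), the deck around (320,245), the orange rail at (332,195), the eraser at (315,177) and the stamp at (243,155).

```bash
cat > h.py <<'E'
import numpy as np,cv2
from station import sensors,vision
def ray(d,uv):
    u=np.array([(uv[0]-d["cx"])/d["fx"],(uv[1]-d["cy"])/d["fy"]]);x=u.copy()
    for _ in range(20): x=u/(1+d["k1"]*(x@x))
    T=np.array(d["T"]);return T[:3,3],T[:3,:3]@np.array([x[0],x[1],1])
def onz(d,uv,z):
    o,r=ray(d,uv);return o+r*(z-o[2])/r[2]
def tri(d1,a,d2,b):
    o1,r1=ray(d1,a);o2,r2=ray(d2,b);A=np.stack([r1,-r2],1)
    t=np.linalg.lstsq(A,o2-o1,rcond=None)[0];p,q=o1+t[0]*r1,o2+t[1]*r2
    return (p+q)/2,np.linalg.norm(p-q)
def orange(d,lo=(8,150,130),hi=(24,255,255),roi=None):
    h=cv2.cvtColor(d["image"],cv2.COLOR_RGB2HSV);m=cv2.inRange(h,lo,hi)
    if roi: k=np.zeros_like(m);x0,y0,x1,y1=roi;k[y0:y1,x0:x1]=1;m*=k
    return m
def big(m):
    c=max(cv2.findContours(m,cv2.RETR_EXTERNAL,cv2.CHAIN_APPROX_NONE)[0],key=cv2.contourArea);return c
E
python3 - <<'E'
from h import *
S=vision.get_image("scene");T=vision.get_image("top")
cv2.imwrite("pics/t1.png",cv2.resize(T["image"][145:290,265:385,::-1],None,fx=4,fy=4,interpolation=cv2.INTER_CUBIC))
cv2.imwrite("pics/s1.png",cv2.resize(S["image"][180:285,240:405,::-1],None,fx=4.8,fy=4.8,interpolation=cv2.INTER_CUBIC))
for d,roi in((T,(290,160,370,230)),(S,(310,230,390,255))):
    m=orange(d,(10,150,150),(26,255,255),roi);c=big(m);print(cv2.boundingRect(c),cv2.contourArea(c),cv2.boxPoints(cv2.minAreaRect(c)).round(1).tolist())
h=cv2.cvtColor(T["image"],cv2.COLOR_RGB2HSV)
for p in((300,250),(333,195),(332,200),(318,205),(315,177),(355,300)): print(p,h[p[1],p[0]])
E
```

```text
(327, 176, 11, 40) 19.0 [[326.5, 214.89999389648438], [336.29998779296875, 175.8000030517578], [337.70001220703125, 176.1999969482422], [327.8999938964844, 215.1999969482422]]
(323, 242, 57, 6) 209.5 [[323.0, 242.0], [379.0, 242.0], [379.0, 247.0], [323.0, 247.0]]
(300, 250) [ 30  45 247]
(333, 195) [ 25 134 247]
(332, 200) [ 24 131 247]
(318, 205) [ 15  13 233]
(315, 177) [ 98  20 196]
(355, 300) [  7 184 184]
```

View pics/t1.png

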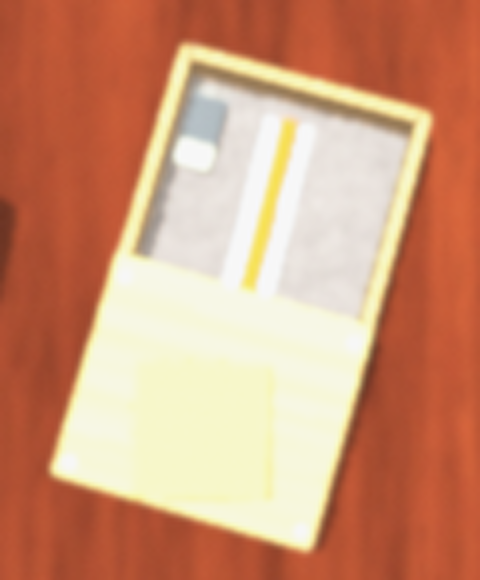

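View pics/s1.png

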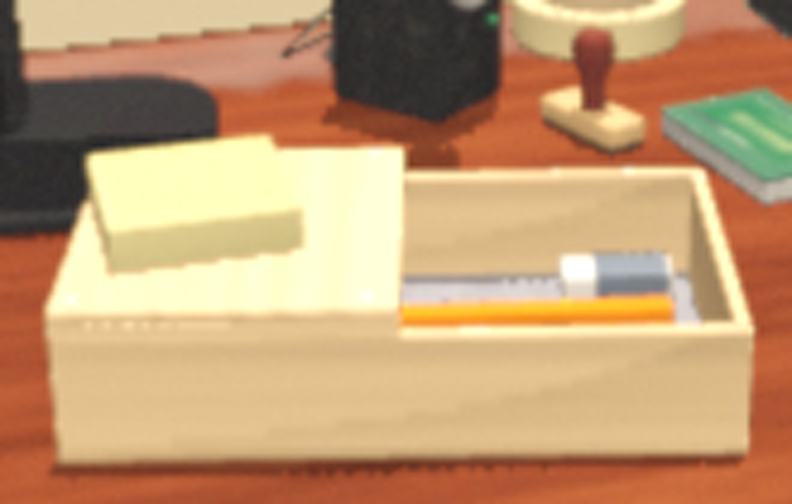

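The top crop shows the rail running from (289,120) to the deck edge at (249,288). The deck's free corners are at (118,256) and (368,326), and the outer +x corners at (182,43) and (432,113). The scene crop shows the rail end at (671,300), the wall corners at (752,328) and (706,170), and the deck corners at (402,320) and (404,148).

```bash
python3 - <<'E'
from h import *
S=vision.get_image("scene");T=vision.get_image("top")
t=lambda x,y:((x+.5)/4-.5+265,(y+.5)/4-.5+145)
s=lambda x,y:((x+.5)/4.8-.5+240,(y+.5)/4.8-.5+180)
for n,a,b in(("wall+x-y",(432,113),(752,328)),("wall+x+y",(182,43),(706,170)),("deck-y",(368,326),(402,320)),("deck+y",(118,256),(404,148)),("railend",(289,120),(671,300)),("stampknob",(-88,40),(594,40))):
    p,e=tri(T,t(*a),S,s(*b));print(n,p.round(4),round(e,4))
P=lambda a,z:onz(T,t(*a),z)
c=[P((432,113),.052),P((182,43),.052),P((52,470),.064),P((310,550),.064)]
print(np.round(c,4)); 
for i in range(4): print(np.linalg.norm((c[i]-c[i-1])[:2]).round(4))
ux=(c[0]+c[1]-c[2]-c[3])[:2]; ux/=np.linalg.norm(ux); o=sum(c)[:2]/4
uy=np.array([-ux[1],ux[0]])
print("org",o,"yaw",np.arctan2(ux[1],ux[0]))
e1=P((289,120),.024);e0=P((249,288),.024);r=(e1-e0)[:2];r/=np.linalg.norm(r)
print("rail end",e1,"edge",e0,"yaw",np.arctan2(r[1],r[0]),"org-frame",[( (e[:2]-o)@ux,(e[:2]-o)@uy) for e in(e1,e0)])
cr=e1[:2]-r*.11;print("ruler centre",cr,((cr-o)@ux,(cr-o)@uy))
er=P((198,133),.017);print("eraser",er,((er[:2]-o)@ux,(er[:2]-o)@uy))
f=sensors.state();print(f["tcp_pos"],f["tool_rot"])
E
```

```text
wall+x-y [ 0.5802 -0.1566  0.0529] 0.0021
wall+x+y [ 0.6226 -0.0097  0.0501] 0.0002
deck-y [ 0.4556 -0.1191  0.0566] 0.0001
deck+y [0.4942 0.0246 0.0632] 0.0012
railend [ 0.5816 -0.074   0.0239] 0.0009
stampknob [0.625  0.1499 0.0551] 0.0057
[[ 0.5814 -0.1571  0.052 ]
 [ 0.6222 -0.0098  0.052 ]
 [ 0.3712  0.0596  0.064 ]
 [ 0.3288 -0.0863  0.064 ]]
0.2623
0.1529
0.2603
0.152
org [ 0.47591993 -0.04839819] yaw -0.27137430491679165
rail end [ 0.58208583 -0.07415803  0.024     ] edge [ 0.47995342 -0.05098594  0.024     ] yaw -0.22310578113130886 org-frame [(np.float64(0.10918566169113367), np.float64(0.0036412500397641854)), (np.float64(0.004579535204719558), np.float64(-0.0014118582030618304))]
ruler centre [ 0.47481218 -0.04981949] (np.float64(-0.0006862214148336249), np.float64(-0.0016662260787563405))
eraser [ 0.57492141 -0.01914599  0.017     ] (np.float64(0.08753714327856818), np.float64(0.05471957372047633))
[ 0.23215009 -0.49848832  0.25012103] [ 9.76360291e-01  2.16149360e-01 -1.90809499e-05 -1.91359224e-04]
```

```bash
python3 -m crank '[{"gripper":-0.2,"tx":0.06,"ty":-0.035,"tz":0,"az":0.1},{"gripper":-0.2,"tx":0.11,"ty":-0.065,"tz":0,"az":0.2},{"gripper":-0.2,"tx":0.16,"ty":-0.095,"tz":0,"az":0.3},{"gripper":-0.2,"tx":0.21,"ty":-0.123,"tz":0,"az":0.4},{"gripper":-0.2,"tx":0.26,"ty":-0.152,"tz":0,"az":0.5},{"gripper":-0.2,"tx":0.31,"ty":-0.182,"tz":0,"az":0.6},{"gripper":-0.2,"tx":0.36,"ty":-0.211,"tz":0.02,"az":0.659},{"gripper":-0.2,"tx":0.41,"ty":-0.24,"tz":0.05,"az":0.659},{"gripper":-0.2,"tx":0.457,"ty":-0.2676,"tz":0.08,"az":0.659},{"gripper":-0.2,"tx":0.457,"ty":-0.2676,"tz":0.1,"az":0.659}]' 80
python3 - <<'E'
from h import *
from scipy.spatial.transform import Rotation as R
S=vision.get_image("scene");T=vision.get_image("top")
for p in((400,188),(488,248)): print("tower base",onz(S,p,0).round(3))
s=sensors.state();print(s["tcp_pos"].round(4) if hasattr(s["tcp_pos"],"round") else s["tcp_pos"],R.from_quat(s["tool_rot"]).as_matrix().round(3),s["grip_width"])
E
```

```text
tower base [0.778 0.262 0.   ]
tower base [ 0.797 -0.119  0.   ]
[ 0.2322 -0.4985  0.2502] [[ 0.907  0.422 -0.   ]
 [ 0.422 -0.907  0.   ]
 [ 0.    -0.    -1.   ]] 1.001010840746224invalid input
```

```bash
python3 -m crank '[{"gripper":-0.2,"tx":0.06,"ty":-0.035,"tz":0,"ax":0,"ay":0,"az":0.1},{"gripper":-0.2,"tx":0.11,"ty":-0.065,"tz":0,"ax":0,"ay":0,"az":0.2},{"gripper":-0.2,"tx":0.16,"ty":-0.095,"tz":0,"ax":0,"ay":0,"az":0.3},{"gripper":-0.2,"tx":0.21,"ty":-0.123,"tz":0,"ax":0,"ay":0,"az":0.4},{"gripper":-0.2,"tx":0.26,"ty":-0.152,"tz":0,"ax":0,"ay":0,"az":0.5},{"gripper":-0.2,"tx":0.31,"ty":-0.182,"tz":0,"ax":0,"ay":0,"az":0.6},{"gripper":-0.2,"tx":0.36,"ty":-0.211,"tz":0.02,"ax":0,"ay":0,"az":0.659},{"gripper":-0.2,"tx":0.41,"ty":-0.24,"tz":0.05,"ax":0,"ay":0,"az":0.659},{"gripper":-0.2,"tx":0.457,"ty":-0.2676,"tz":0.08,"ax":0,"ay":0,"az":0.659},{"gripper":-0.2,"tx":0.457,"ty":-0.2676,"tz":0.1,"ax":0,"ay":0,"az":0.659}]' 80
cat > st.py <<'E'
from h import *
from scipy.spatial.transform import Rotation as R
s=sensors.state();M=R.from_quat(s["tool_rot"]).as_matrix();p=np.array(s["tcp_pos"])
print("t",s["time"],"tcp",p.round(4),"x",M[:,0].round(3),"z",M[:,2].round(3),"F",np.round(s["ft_force"],1),"grip",round(s["grip_width"],3),s["gripper_force"])
o=np.array([.4759,-.0484]);u=np.array([np.cos(-.2714),np.sin(-.2714)]);d=p[:2]-o
print("org",d@u,d@[-u[1],u[0]],"yaw",np.arctan2(M[1,0],M[0,0]))
E
python3 st.py
```

```text
time: 1.65
tcp_pos: [0.5346, -0.0603, 0.1489]
tool_rot: [0.994, -0.11, -0.0, -0.0]
ft_force: [-1.2, -0.4, 0.0]
grip_width: 0.401
gripper_force: 0.0
t 1.65 tcp [ 0.5346 -0.0603  0.1489] x [ 0.976 -0.218 -0.001] z [-0.  0. -1.] F [-1.2 -0.4  0. ] grip 0.401 0.0
org 0.05968521676977238 0.004292474878108293 yaw -0.21959397370898798
```

```bash
python3 -m crank '[{"gripper":-0.2,"tx":0,"ty":0,"tz":0,"ax":0,"ay":0,"az":0},{"gripper":-0.2,"tx":0,"ty":0,"tz":0.02,"ax":0,"ay":0,"az":0},{"gripper":-0.2,"tx":0,"ty":0,"tz":0.04,"ax":0,"ay":0,"az":0},{"gripper":-0.2,"tx":0,"ty":0,"tz":0.06,"ax":0,"ay":0,"az":0},{"gripper":-0.2,"tx":0,"ty":0,"tz":0.075,"ax":0,"ay":0,"az":0},{"gripper":-0.2,"tx":0,"ty":0,"tz":0.085,"ax":0,"ay":0,"az":0},{"gripper":-0.2,"tx":0,"ty":0,"tz":0.085,"ax":0,"ay":0,"az":0},{"gripper":-0.2,"tx":0,"ty":0,"tz":0.085,"ax":0,"ay":0,"az":0},{"gripper":-0.2,"tx":0,"ty":0,"tz":0.085,"ax":0,"ay":0,"az":0},{"gripper":-0.2,"tx":0,"ty":0,"tz":0.085,"ax":0,"ay":0,"az":0}]' >/dev/null
python3 st.py; python3 - <<'E'
from h import *
S=vision.get_image("scene");T=vision.get_image("top")
a=cv2.resize(S["image"][180:285,280:405,::-1],(476,400),interpolation=cv2.INTER_CUBIC)
b=cv2.resize(T["image"][145:250,285:370,::-1],(324,400),interpolation=cv2.INTER_CUBIC)
cv2.imwrite("pics/n1.png",np.hstack([a,b]))
E
```

```text
t 2.9 tcp [ 0.5337 -0.0631  0.0656] x [ 0.975 -0.221  0.001] z [ 0.001 -0.    -1.   ] F [0.3 0.5 0.5] grip 0.402 0.0
org 0.059598085022933255 0.0013696206997142733 yaw -0.22313557684474628
```

View pics/n1.png

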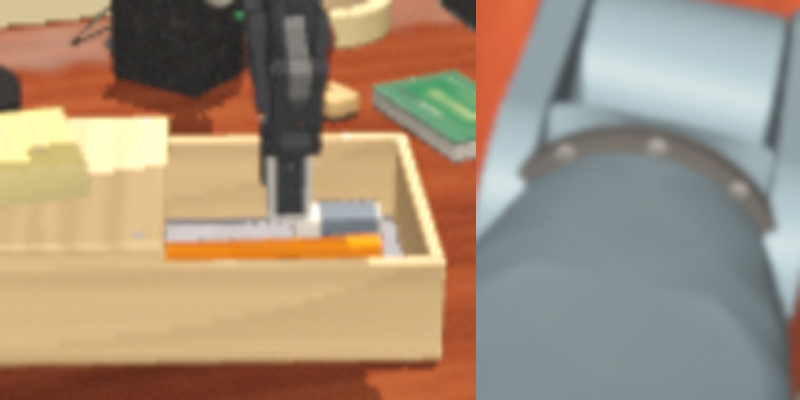

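The scene crop shows the gripper's fingers over the opening, with the tip near (290,215). The rail below, at (270,245), is clear and the eraser is to the right, so I'm lowering.

```bash
python3 -m crank '[{"gripper":-0.2,"tx":0,"ty":0,"tz":0.008,"ax":0,"ay":0,"az":0},{"gripper":-0.2,"tx":0,"ty":0,"tz":0.016,"ax":0,"ay":0,"az":0},{"gripper":-0.2,"tx":0,"ty":0,"tz":0.024,"ax":0,"ay":0,"az":0},{"gripper":-0.2,"tx":0,"ty":0,"tz":0.028,"ax":0,"ay":0,"az":0},{"gripper":-0.2,"tx":0,"ty":0,"tz":0.031,"ax":0,"ay":0,"az":0},{"gripper":-0.2,"tx":0,"ty":0,"tz":0.034,"ax":0,"ay":0,"az":0},{"gripper":-0.2,"tx":0,"ty":0,"tz":0.034,"ax":0,"ay":0,"az":0},{"gripper":-0.2,"tx":0,"ty":0,"tz":0.034,"ax":0,"ay":0,"az":0},{"gripper":-0.2,"tx":0,"ty":0,"tz":0.034,"ax":0,"ay":0,"az":0},{"gripper":-0.2,"tx":0,"ty":0,"tz":0.034,"ax":0,"ay":0,"az":0}]' >/dev/null
python3 st.py
```

```text
t 4.25 tcp [ 0.5336 -0.0631  0.0314] x [ 0.975 -0.221  0.   ] z [ 0. -0. -1.] F [-0.1  0.1 -0.1] grip 0.398 0.0
org 0.05950016311672886 0.0013148695374976932 yaw -0.22319565910715033
```

No contact. I'm closing.

```bash
python3 -m crank '[{"gripper":-0.5,"tx":0,"ty":0,"tz":0,"ax":0,"ay":0,"az":0},{"gripper":-0.7,"tx":0,"ty":0,"tz":0,"ax":0,"ay":0,"az":0},{"gripper":-1,"tx":0,"ty":0,"tz":0,"ax":0,"ay":0,"az":0},{"gripper":-1,"tx":0,"ty":0,"tz":0,"ax":0,"ay":0,"az":0},{"gripper":-1,"tx":0,"ty":0,"tz":0,"ax":0,"ay":0,"az":0},{"gripper":-1,"tx":0,"ty":0,"tz":0,"ax":0,"ay":0,"az":0},{"gripper":-1,"tx":0,"ty":0,"tz":0,"ax":0,"ay":0,"az":0},{"gripper":-1,"tx":0,"ty":0,"tz":0,"ax":0,"ay":0,"az":0},{"gripper":-1,"tx":0,"ty":0,"tz":0,"ax":0,"ay":0,"az":0},{"gripper":-1,"tx":0,"ty":0,"tz":0,"ax":0,"ay":0,"az":0}]' 80 >/dev/null
python3 st.py
```

```text
t 5.5 tcp [ 0.5338 -0.0631  0.0316] x [ 0.975 -0.221  0.001] z [ 0.001 -0.    -1.   ] F [-1.3  0.3  6.2] grip 0.113 79.38835144042969
org 0.059671368626019704 0.0013941383462450798 yaw -0.22326085801373433
```

```bash
python3 -m crank '[{"gripper":-1,"tx":0.003,"ty":0,"tz":-0.001,"ax":0,"ay":0,"az":0},{"gripper":-1,"tx":0.004,"ty":0,"tz":-0.002,"ax":0,"ay":0,"az":0},{"gripper":-1,"tx":0.003,"ty":0,"tz":-0.008,"ax":0,"ay":0.035,"az":0},{"gripper":-1,"tx":0.002,"ty":0,"tz":-0.0137,"ax":0,"ay":0.07,"az":0},{"gripper":-1,"tx":0.001,"ty":0,"tz":-0.0194,"ax":0,"ay":0.105,"az":0},{"gripper":-1,"tx":0,"ty":0,"tz":-0.0252,"ax":0,"ay":0.14,"az":0},{"gripper":-1,"tx":-0.002,"ty":0,"tz":-0.0309,"ax":0,"ay":0.175,"az":0},{"gripper":-1,"tx":-0.004,"ty":0,"tz":-0.0366,"ax":0,"ay":0.21,"az":0},{"gripper":-1,"tx":-0.006,"ty":0,"tz":-0.0424,"ax":0,"ay":0.244,"az":0},{"gripper":-1,"tx":-0.006,"ty":0,"tz":-0.0424,"ax":0,"ay":0.244,"az":0}]' >/dev/null
python3 st.py; python3 - <<'E'
from h import *
S=vision.get_image("scene")
cv2.imwrite("pics/n2.png",cv2.resize(S["image"][150:285,240:430,::-1],(760,540),interpolation=cv2.INTER_CUBIC))
E
```

```text
t 6.75 tcp [ 0.5274 -0.0617  0.0738] x [ 0.946 -0.215  0.241] z [ 0.235 -0.053 -0.97 ] F [ 0.5  0.5 -0.3] grip 0.113 78.58867049217224
org 0.053169016770098894 0.0010159198983960955 yaw -0.22310798325311773
```

View pics/n2.png

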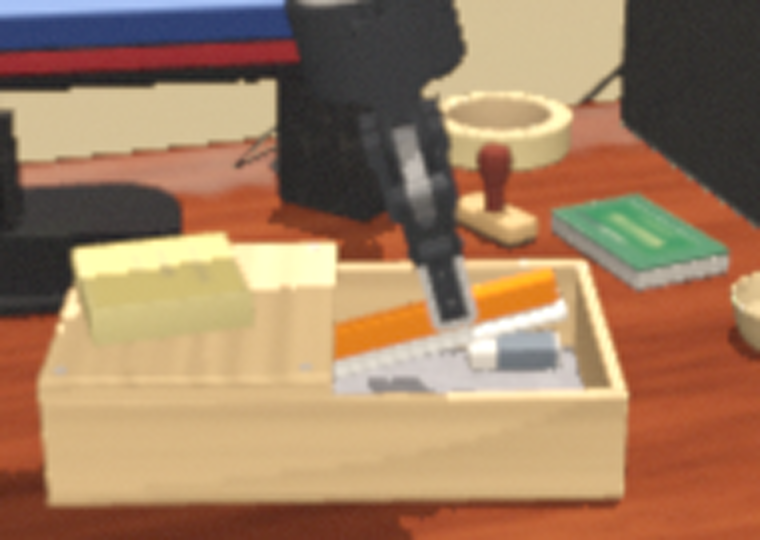

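The crop shows the ruler tilted in the jaws, with the orange rail end at (555,285) and the strip end at (565,308). Nothing has been disturbed. I'll check the strip end's height.

```bash
python3 - <<'E'
from h import *
S=vision.get_image("scene");T=vision.get_image("top")
c=np.array([.4748,-.0498]);u=np.array([np.cos(.2231),-np.sin(.2231)]);n=np.array([-u[1],u[0]])
f=lambda x,y:((x+.5)/4-.5+240,(y+.5)/4-.5+150)
def pl(d,uv,off):
    o,r=ray(d,uv);t=((c+off*n-o[:2])@n)/(r[:2]@n);p=o+t*r;return ((p[:2]-c)@u).round(4),p[2].round(4)
print("strip near corner",pl(S,f(566,303),-.015),"bottom",pl(S,f(566,316),-.015),"rail top end",pl(S,f(556,270),0),"rail at deck edge top",pl(S,f(335,323),-.006))
E
```

```text
strip near corner (np.float64(0.1088), np.float64(0.0671)) bottom (np.float64(0.109), np.float64(0.0602)) rail top end (np.float64(0.1061), np.float64(0.0777)) rail at deck edge top (np.float64(-0.001), np.float64(0.0566))
```

```bash
python3 - <<'E'
from h import *
S=vision.get_image("scene")
c=np.array([.4748,-.0498]);u=np.array([np.cos(.2231),-np.sin(.2231)]);n=np.array([-u[1],u[0]])
def pl(d,uv,off):
    o,r=ray(d,uv);t=((c+off*n-o[:2])@n)/(r[:2]@n);p=o+t*r;return ((p[:2]-c)@u),p[2]
m=orange(S,(8,150,120),(24,255,255),(320,210,385,245))
for nm,off,fn in(("top",.006,np.min),("bot",-.006,np.max)):
    P=[]
    for x in list(range(325,345))+list(range(361,377)):
        y=np.where(m[:,x])[0]
        if len(y)>3: P.append(pl(S,(x,fn(y)+(-.5 if nm=="top" else .5)),off))
    P=np.array(P);k=np.polyfit(P[:,0],P[:,1],1);print(nm,len(P),"pitch",np.degrees(np.arctan(k[0])),"z at x=0",k[1],"res",np.std(P[:,1]-np.polyval(k,P[:,0])))
E
```

```text
top 36 pitch -2.3544475066246346 z at x=0 0.09119480570420839 res 0.009178085913855492
bot 36 pitch 13.828197124073847 z at x=0 0.03764690665229691 res 0.0006313284346795322
```

The pitch is 13.8° with about 4 mm clear at the deck edge. I'm drawing the ruler out along its own axis.

```bash
python3 -m crank '[{"gripper":-1,"tx":0.005,"ty":0,"tz":0,"ax":0,"ay":0,"az":0},{"gripper":-1,"tx":0.012,"ty":0,"tz":0,"ax":0,"ay":0,"az":0},{"gripper":-1,"tx":0.02,"ty":0,"tz":0,"ax":0,"ay":0,"az":0},{"gripper":-1,"tx":0.028,"ty":0,"tz":0,"ax":0,"ay":0,"az":0},{"gripper":-1,"tx":0.036,"ty":0,"tz":0,"ax":0,"ay":0,"az":0},{"gripper":-1,"tx":0.044,"ty":0,"tz":0,"ax":0,"ay":0,"az":0},{"gripper":-1,"tx":0.052,"ty":0,"tz":0,"ax":0,"ay":0,"az":0},{"gripper":-1,"tx":0.06,"ty":0,"tz":0,"ax":0,"ay":0,"az":0},{"gripper":-1,"tx":0.06,"ty":0,"tz":0,"ax":0,"ay":0,"az":0},{"gripper":-1,"tx":0.06,"ty":0,"tz":0,"ax":0,"ay":0,"az":0}]' >/dev/null
python3 st.py
```

```text
t 8.2 tcp [ 0.5842 -0.0745  0.088 ] x [ 0.946 -0.215  0.241] z [ 0.235 -0.053 -0.971] F [ 0.3  0.1 -1.2] grip 0.108 78.58888506889343
org 0.11131271354700363 0.003844126945586876 yaw -0.22318918250294772
```

```bash
python3 -m crank '[{"gripper":-1,"tx":0.006,"ty":0,"tz":0,"ax":0,"ay":0,"az":0},{"gripper":-1,"tx":0.015,"ty":0,"tz":0,"ax":0,"ay":0,"az":0},{"gripper":-1,"tx":0.025,"ty":0,"tz":0,"ax":0,"ay":0,"az":0},{"gripper":-1,"tx":0.035,"ty":0,"tz":0,"ax":0,"ay":0,"az":0},{"gripper":-1,"tx":0.045,"ty":0,"tz":0,"ax":0,"ay":0,"az":0},{"gripper":-1,"tx":0.055,"ty":0,"tz":0,"ax":0,"ay":0,"az":0},{"gripper":-1,"tx":0.065,"ty":0,"tz":0,"ax":0,"ay":0,"az":0},{"gripper":-1,"tx":0.072,"ty":0,"tz":0,"ax":0,"ay":0,"az":0},{"gripper":-1,"tx":0.072,"ty":0,"tz":0,"ax":0,"ay":0,"az":0},{"gripper":-1,"tx":0.072,"ty":0,"tz":0,"ax":0,"ay":0,"az":0}]' >/dev/null
python3 st.py; python3 - <<'E'
from h import *
S=vision.get_image("scene")
cv2.imwrite("pics/n3.png",cv2.resize(S["image"][140:285,240:450,::-1],(783,540),interpolation=cv2.INTER_CUBIC))
E
```

```text
t 9.45 tcp [ 0.6522 -0.09    0.1054] x [ 0.946 -0.215  0.241] z [ 0.235 -0.053 -0.971] F [ 0.2  0.1 -0.2] grip 0.11 78.58854174613953
org 0.18102903909773585 0.007186560950837225 yaw -0.22314726886408698
```

View pics/n3.png

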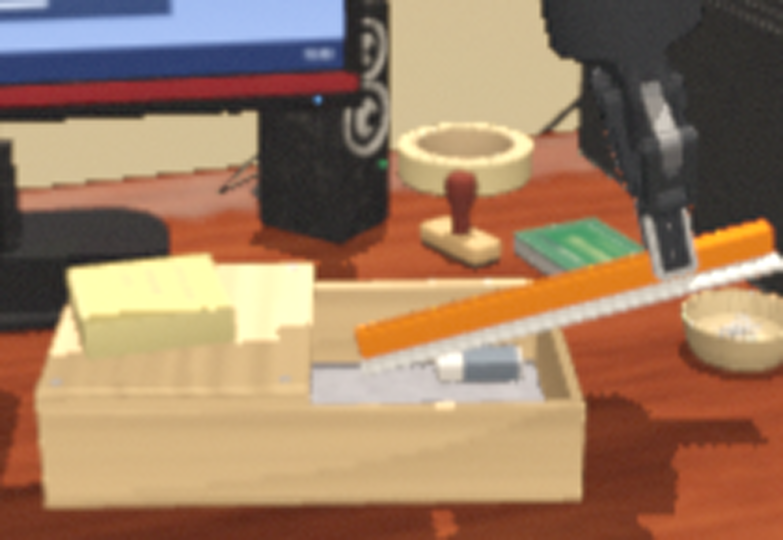

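The ruler's deck end is now clear of the deck edge: rail end at (360,340), deck edge at x≈315. The eraser at (480,363), the pad and the stamp haven't moved. I'm lifting straight up.

```bash
python3 -m crank '[{"gripper":-1,"tx":0.003,"ty":0,"tz":-0.01,"ax":0,"ay":0,"az":0},{"gripper":-1,"tx":0.007,"ty":0,"tz":-0.028,"ax":0,"ay":0,"az":0},{"gripper":-1,"tx":0.012,"ty":0,"tz":-0.048,"ax":0,"ay":0,"az":0},{"gripper":-1,"tx":0.017,"ty":0,"tz":-0.068,"ax":0,"ay":0,"az":0},{"gripper":-1,"tx":0.022,"ty":0,"tz":-0.088,"ax":0,"ay":0,"az":0},{"gripper":-1,"tx":0.027,"ty":0,"tz":-0.108,"ax":0,"ay":0,"az":0},{"gripper":-1,"tx":0.031,"ty":0,"tz":-0.126,"ax":0,"ay":0,"az":0},{"gripper":-1,"tx":0.034,"ty":0,"tz":-0.136,"ax":0,"ay":0,"az":0},{"gripper":-1,"tx":0.034,"ty":0,"tz":-0.136,"ax":0,"ay":0,"az":0},{"gripper":-1,"tx":0.034,"ty":0,"tz":-0.136,"ax":0,"ay":0,"az":0}]' >/dev/null
python3 st.py
python3 -m crank '[{"gripper":-1,"tx":-0.005,"ty":0,"tz":0,"ax":0,"ay":-0.03,"az":0},{"gripper":-1,"tx":-0.012,"ty":0,"tz":-0.003,"ax":0,"ay":-0.06,"az":0},{"gripper":-1,"tx":-0.02,"ty":0,"tz":-0.005,"ax":0,"ay":-0.1,"az":0},{"gripper":-1,"tx":-0.028,"ty":0,"tz":-0.007,"ax":0,"ay":-0.14,"az":0},{"gripper":-1,"tx":-0.036,"ty":0,"tz":-0.009,"ax":0,"ay":-0.18,"az":0},{"gripper":-1,"tx":-0.044,"ty":0,"tz":-0.011,"ax":0,"ay":-0.22,"az":0},{"gripper":-1,"tx":-0.05,"ty":0,"tz":-0.0125,"ax":0,"ay":-0.244,"az":0},{"gripper":-1,"tx":-0.05,"ty":0,"tz":-0.0125,"ax":0,"ay":-0.244,"az":0},{"gripper":-1,"tx":-0.05,"ty":0,"tz":-0.0125,"ax":0,"ay":-0.244,"az":0},{"gripper":-1,"tx":-0.05,"ty":0,"tz":-0.0125,"ax":0,"ay":-0.244,"az":0}]' >/dev/null
python3 st.py; python3 - <<'E'
from h import *
S=vision.get_image("scene")
cv2.imwrite("pics/n4.png",cv2.resize(S["image"][90:285,240:450,::-1],(640,594),interpolation=cv2.INTER_CUBIC))
E
```

```text
t 10.75 tcp [ 0.6524 -0.0901  0.245 ] x [ 0.947 -0.215  0.24 ] z [ 0.234 -0.053 -0.971] F [-0.2 -0.2 -0.9] grip 0.114 78.58844518661499
org 0.18119887447673605 0.007163041941061694 yaw -0.22322596944029896
t 12.0 tcp [ 0.6025 -0.0787  0.2458] x [ 0.975 -0.221  0.   ] z [ 0. -0. -1.] F [-0.3 -0.9 -0.6] grip 0.111 78.57404708862305
org 0.1300954392602121 0.004757547649811789 yaw -0.22317807200869513
```

View pics/n4.png

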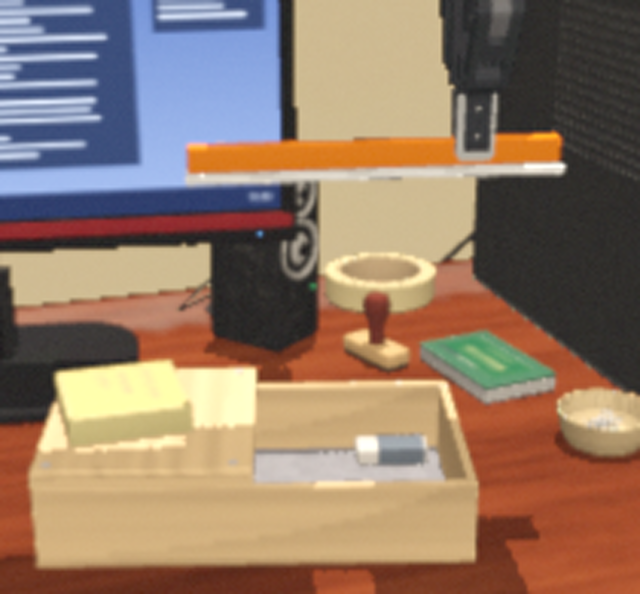

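The ruler is level, running from (187,165) to (563,155) and well above the organiser. The eraser, pad and stamp are where they were. I'm handing the job in.

```bash
python3 -c "
from station import workorder
print(workorder.finish_job())"
```

```text
the job is handed in; nothing more can be done
None
```

I drew the ruler out on a slant, with no sign of contact with the deck in the wrist-force readings, and handed the job in at about 12 s; it is held still and level about 15 cm above the deck top, with the eraser, pad and stamp undisturbed in the last picture (no verdict was returned).

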